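# Set the bearing cap of a bench sander

## Robot

A 6-joint arm with a two-finger parallel gripper is mounted at the origin on the work surface. World frame = base frame: x ahead of the robot, y to its left, z up, the work surface at z = 0. Lengths are in m, angles in degrees, forces in N, time in s.
With the tool pointing down it reaches from about 0.25 to 0.725 m from the base axis. Payload 9.7 kg.
Tool frame: the origin (TCP) lies at the very end of the fingers, on their centre line; the grasp point (between the pads) lies 19 mm behind it; z points along the fingers, y is the direction in which the jaws open and shut (so a half turn about z gives the same grasp; the last joint's range is limited). The gripper opens to 85 mm and grips with 20 to 120 N. Pads are 22 mm wide; open, the fingers measure 114 mm over their backs; the gripper's body (76 mm by 85 mm) begins 54 mm behind the grasp point. The pads swing forward as they close: fully open they stand 13 mm farther back than shut.
Start: joints at [-63.197, 4.979, 10.078, 95.1, 0, 90], TCP at [0.248, -0.491, 0.231] pointing down, gripper open.
Joint ranges: [-179.16, 179.16], [-48.56, 103.87], [-65.8, 70.77], [-126.05, 130.52], [-82.76, 87.17], [-180, 180]. Speed limits (degrees/s): [127.2, 127.2, 147.25, 180, 180, 180].

## Interface

Orientations are given as [roll, pitch, yaw] about the fixed x, y, z axes, in that order (R = Rz(yaw) Ry(pitch) Rx(roll)).
In Python, from workcell import bot gives the robot as it stands.
- The arm moves only by the shell command python3 -m pendant 'ROWS' [FORCE]. ROWS is JSON, a list that holds one entry, the list of rows, each a list of 7 numbers: the shift along the tool's x, y, z in cm, then the turn, a rotation vector about the tool's x, y, z in rad, then the opening in per cent of the stroke, from 0 (shut) to 100 (fully open). In form: [[[dx, dy, dz, ax, ay, az, gripper], ...]]. A call has 1 to 5 rows; each row shifts and turns the pose as measured when the row begins, along the tool's axes as they then stand; what a row does not reach is not made up. A row lasts 1/12 s, in which the tool goes at most 41.7 mm and 7.16 degrees, less where a joint would pass 70% of its speed; a pose out of reach is approached as far as the arm can. A call with a gripper value outside its range is refused whole. The fingers move at their own pace and stop on an object; FORCE is the grip in N (left out, the last holds). Time passes only in rows, so rows that do not move let the fingers close. It gives the time, the measured TCP pose, the force and the opening at its end, in the units of the state.
- bot.get_obs(): the state, without advancing time (a new reading comes with each control period).
- bot.camera(name): name is "scene" or "side" or "wrist"; returns the picture (400x640x3 uint8, red, green, blue); there is no depth.
- bot.get_calibration(name): a dict with "intrinsics" (3x3 intrinsics, pixels), "D" ([k1, k2, p1, p2, k3] as OpenCV has them; the pictures are not rectified), "pose" (4x4, takes a point from camera to world coordinates); the wrist camera has in their place "T_tool_cam" (4x4, takes a point from camera to tool coordinates, whose origin is the TCP and whose axes are the flange's). Camera axes: x right, y down, z forward; pixel columns grow to the right and rows downward; lengths in m; the calibration is good to about 2 mm. A picture is of the moment at which its call begins: read the wrist's pose just before it. get_calibration takes no time and is no camera call.
- bot.job_done(): hands the job in, once; it reports no verdict.
Trained networks look in the newest picture that a camera, given by its name, has taken for a name from the list of things; names that differ only in an ending like _2 or _b are one class to them, and where a whole thing is asked for, a point or a joint stands for the part that bears it (a point fixed in the world has none). Each returns a list of dicts, best first, with "confidence" (0 to 1); they miss things now and then, are a little off and sometimes report something else, mostly with a low value. They report only what shows in the picture. A call takes as long as a camera call.
- bot.masks_of(camera, thing): "pixels" (400x640 bool, what is visible of it) and "extent" ([left, top, right, bottom] in pixels, round what is visible of it).
- bot.mark_of(camera, thing): "uv" ([column, row] in pixels: a listed point, or the origin of a listed thing).
The state is a dict: "time": time; "q": joint angles; "qd": joint speeds; "joint_efforts": joint torques, N m; "ee_pos": TCP position; "tcp_rot": TCP orientation; "wrist_force": force on the tool from outside, world axes, zero at the start; "torque": the same for the moment, N m; "opening": finger opening in m.
Only numpy, scipy, OpenCV 4.12 (cv2) and the standard library are available. Lean on these libraries where they do the work, as an engineer would, in place of code of your own. Each camera call takes 0.05 s, during which the arm holds its last target. There are 200 camera calls.

## Task

Swing the yellow guard of the bench sander open by its black handle to about a right angle, then screw the knurled brass bearing cap underneath it clockwise until it bottoms out. Back the cap off a quarter turn and finish there with the cap still firmly held in the gripper and the guard left open, so that I can lock it; do not let go at the end. Leave the other things on the bench where they lie.

Things in the scene. Friction and masses are not known exactly. Their poses are not given: they have to be found in the camera images.
- guard (a joint): angle (rad) of the yellow guard of the green bench sander: 0 shut, grows as it swings open, stop at 1.9; starts shut or up to 0.2 ajar. Upright hinge at the sander's left front corner seen from the robot: seen from above it opens clockwise, its free right edge coming towards the robot and round to the left. Hinge friction about 0.12 N m: it stays where it is left.
- guard_handle (a point): point on the guard's handle: an upright round black grip, 18 mm in diameter, free at its top, from 88 to 153 mm above the bench; the point is on its axis, 128 mm up. The axis is 48 mm out from the middle of the guard's panel and 140 mm along it from the hinge. A grip from above at any yaw will do; the hand may turn on it.
- guard_hinge (a point): point on the guard's hinge axis, 128 mm above the bench; it stays put (the sander is bolted down). The guard's front panel runs 175 mm from here, 6 mm thick, 34 to 134 mm above the bench; on it a roof reaches 110 mm in behind it, top 134 mm above the bench, and covers the cap while shut. The cap's axis is 68 mm behind and 85 mm to the right of the hinge.
- cap (a joint): angle (rad) of the knurled brass cap on its thread: 0 = bottomed out on its hard stop, grows as it is unscrewed (anticlockwise seen from above). It starts engaged, 1.0 to 2.6 rad short of bottoming, turns with 0.1 N m of friction, stays where it is left and rises 5 mm a turn.
- cap_mid (a point): centre of the brass cap, on its upright axis, half-way up (about 87 mm above the bench). Knurled cylinder 44 mm in diameter, 40 mm tall, its top 107 mm above the bench when bottomed; a white index line runs from the middle of its dark top face outwards. The frame turns with the cap: z up, x along the index line.
- bearing (a point): fixed point: centre of the top of the grey bearing housing (52 mm in diameter, top 66 mm above the bench) just under the cap, on the cap's axis. With the guard open 70 mm round the axis are free at the cap's height; behind that stands the green drive housing with its grey table, 91 mm tall, with a red sanding drum 155 mm behind the axis, up to 151 mm above the bench.
- brush_mid (a point): bench brush, lying loose: the middle of its length. To be left alone.
- glue_mid (a point): white glue bottle, 54 mm in diameter and 140 mm tall, standing: its centre. To be left alone.
- screws_mid (a point): clear jar of screws with a steel lid, 64 mm in diameter and 80 mm tall: its centre. To be left alone.
- offcut_mid (a point): wooden offcut, 160 x 60 x 35 mm: its centre. To be left alone.
- wrench_mid (a point): wrench lying on the bench to the right of the sander: the middle of its length. To be left alone.
- square_mid (a point): try square with a dark wooden stock (110 x 20 x 16 mm) and a steel blade (150 mm), flat on the bench to the left of the sander: the middle of its stock. To be left alone.

How it is judged:
By the outcome, as a careful person would: the job done as asked, in the order asked, and still so for the second after the job is handed in, while the arm keeps its last pose, push and grip.
It also fails if it takes over 48 s, if anything falls off the work surface, if the arm or the gripper's body presses on something with over 40 N, if the wrist force passes 120 N, or if a joint passes its speed limit or range.

## Working session

There is one attempt and no reset: what is moved stays moved. The work goes in short steps, Python scripts to look and compute and a shell command to move; the robot and the scene stay as the last step left them, time stands still between calls to the robot, and variables do not carry over. Pictures are saved under pics/ and viewed, about 8 in all and at most 12, crops included, and the job is handed in when it is done.

```bash
mkdir -p pics; ls
cat > h.py <<'E'
import numpy as np, cv2
from scipy.spatial.transform import Rotation as R
from workcell import bot
def pose():
    o=bot.get_obs(); T=np.eye(4); T[:3,:3]=R.from_euler('xyz',o['tcp_rot'],degrees=True).as_matrix(); T[:3,3]=o['ee_pos']; return T,o
def cam(name,T=None):
    c=bot.get_calibration(name)
    P=np.array(c['pose']) if 'pose' in c else T@np.array(c['T_tool_cam'])
    return np.array(c['intrinsics']),np.array(c['D']),P
def ray(c,uv):
    K,D,P=c; p=cv2.undistortPoints(np.array([[uv]],float),K,D)[0,0]
    d=P[:3,:3]@np.array([p[0],p[1],1]); return P[:3,3],d/np.linalg.norm(d)
def atz(c,uv,z):
    o,d=ray(c,uv); return o+d*(z-o[2])/d[2]
def tri(rs):
    A=sum(np.eye(3)-np.outer(d,d) for o,d in rs); b=sum((np.eye(3)-np.outer(d,d))@o for o,d in rs); return np.linalg.solve(A,b)
def proj(c,p):
    K,D,P=c; q=np.linalg.inv(P)@np.append(p,1); r,_=cv2.projectPoints(q[None,:3],np.zeros(3),np.zeros(3),K,D); return r[0,0]
E
python3 - <<'E'
from h import *
np.set_printoptions(precision=3,suppress=True)
T,o=pose(); print(o)
ims=[]
for n in ['scene','side']:
    im=bot.camera(n); ims.append(im); cv2.imwrite(f'pics/{n}0.png',im[:,:,::-1])
    c=cam(n); print(n,c[2][:3,3])
    for t,z in [('guard_handle',.128),('guard_hinge',.128),('cap_mid',.087),('bearing',.066),('glue_mid',.07),('screws_mid',.04),('offcut_mid',.0175),('square_mid',.008),('wrench_mid',.005),('brush_mid',.01)]:
        for m in bot.mark_of(n,t)[:2]: print(t,np.array(m['uv']),round(m['confidence'],2),atz(c,m['uv'],z))
E
```

```text
pics
{'time': 0.0, 'q': array([-63.197,   5.011,  10.033,  95.099,   0.   ,  90.001]), 'qd': array([ 0.02 ,  0.033, -0.024,  0.035, -0.068,  0.086]), 'joint_efforts': array([ -0.001, -52.039,  46.481,   0.016,  -0.   ,  -0.   ]), 'ee_pos': array([ 0.248, -0.491,  0.231]), 'tcp_rot': array([-179.923,   -0.   ,   26.802]), 'wrist_force': array([ 0.808,  0.063, -0.03 ]), 'torque': array([-0.05 ,  0.039, -0.027]), 'opening': 0.08527731402935464}
scene [ 0.976 -0.707  0.941]
guard_handle [316.8 196.8] 0.56 [ 0.57  -0.007  0.128]
guard_hinge [358.5 180.3] 0.88 [0.646 0.118 0.128]
bearing [358.7 219.3] 0.89 [0.696 0.026 0.066]
glue_mid [208.4 335.1] 0.8 [ 0.547 -0.482  0.07 ]
glue_mid [338.9 278.5] 0.53 [ 0.741 -0.19   0.07 ]
screws_mid [383.3 133.8] 0.9 [0.579 0.498 0.04 ]
offcut_mid [342.9 126.7] 0.94 [0.406 0.491 0.017]
square_mid [399.1 202.9] 0.68 [0.763 0.207 0.008]
square_mid [315.3 198.5] 0.36 [0.509 0.087 0.008]
wrench_mid [339.  273.1] 0.9 [ 0.716 -0.136  0.005]
brush_mid [161.5 339.4] 0.82 [ 0.423 -0.536  0.01 ]
side [0.4   1.417 0.891]
guard_handle [319.9 192. ] 0.83 [0.58  0.016 0.128]
guard_hinge [296.  205.2] 0.85 [0.645 0.117 0.128]
cap_mid [282.7 196.3] 0.67 [ 0.716 -0.008  0.087]
bearing [283.8 205.9] 0.89 [0.706 0.023 0.066]
glue_mid [342.2 149.7] 0.8 [ 0.549 -0.494  0.07 ]
screws_mid [292.9 306.8] 0.88 [0.586 0.496 0.04 ]
offcut_mid [363. 321.] 0.66 [0.4   0.5   0.017]
square_mid [253.  252.2] 0.68 [0.766 0.23  0.008]
wrench_mid [298.1 203.1] 0.62 [ 0.679 -0.109  0.005]
brush_mid [373.  157.7] 0.59 [ 0.412 -0.565  0.01 ]
```

Run:
```python
import cv2,numpy as np
a=cv2.imread('pics/scene0.png')[120:300,240:440];b=cv2.imread('pics/side0.png')[120:300,220:420]
cv2.imwrite('pics/c0.png',cv2.resize(np.vstack([np.hstack([a,b])]),(800,360),interpolation=cv2.INTER_CUBIC))
```

```text
(no output)
```

View pics/c0.png

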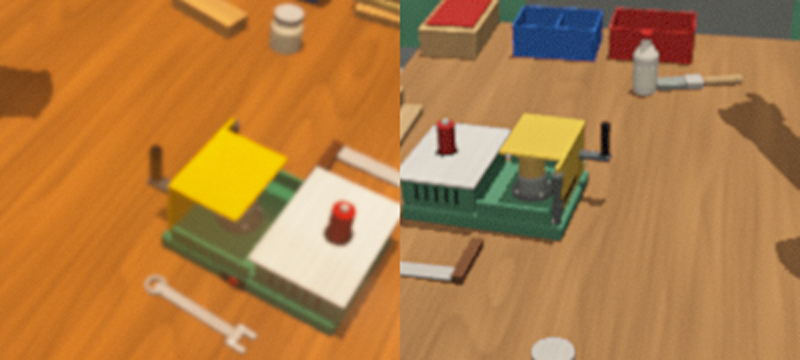

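```bash
python3 - <<'E'
from h import *
a,b=cam('scene'),cam('side')
for n,u,v in [('h',(316.8,196.8),(319.9,192)),('hinge',(358.5,180.3),(296,205.2)),('bearing',(358.7,219.3),(283.8,205.9))]:
    print(n,tri([ray(a,u),ray(b,v)]).round(4))
print(np.round(bot.get_calibration('wrist')['T_tool_cam'],3))
E
R='[[[3.1,-2.1,-0.3,0,0,0,100],[3.1,-2.1,-0.3,0,0,0,100],[3.1,-2.1,-0.3,0,0,0,100],[3.1,-2.1,-0.3,0,0,0,100],[3.1,-2.1,-0.3,0,0,0,100]]]'
python3 -m pendant '[[[3.1,-2.1,-0.3,0,0,0,100],[3.1,-2.1,-0.3,0,0,0,100],[3.1,-2.1,-0.3,0,0,0,100],[3.1,-2.1,-0.3,0,0,0,100],[3.1,-2.1,-0.3,0,0,0,100]]]'
python3 -m pendant '[[[3.1,-2.1,-0.3,0,0,0,100],[3.1,-2.1,-0.3,0,0,0,100],[3.1,-2.1,-0.3,0,0,0,100],[3.1,-2.1,-0.3,0,0,0,100],[3.1,-2.1,-0.3,0,0,0,100]]]'
python3 -c "
from h import *
print(pose()[1]['q'])"
```

```text
h [ 0.5749 -0.0013  0.1216]
hinge [0.6453 0.118  0.1284]
bearing [0.7009 0.0247 0.0683]
[[-0.    -0.962 -0.273  0.07 ]
 [ 1.     0.    -0.001 -0.001]
 [ 0.001 -0.273  0.962 -0.142]
 [ 0.     0.     0.     1.   ]]
time: 1.52
ee_pos: [0.3386, -0.3268, 0.2438]
tcp_rot: [-179.9, 0.1, 26.2]
wrist_force: [1.3, 0.1, -0.3]
opening: 0.0856
time: 1.93
ee_pos: [0.4337, -0.1556, 0.2606]
tcp_rot: [-180.0, -0.0, 26.1]
wrist_force: [0.8, -0.7, 0.4]
opening: 0.0854
[-1.97483879e+01 -6.43535613e+00  2.07105698e+00  9.84926996e+01
  1.76411413e-02  1.34163729e+02]
```

```bash
python3 -m pendant '[[[3.9,-1.5,0,0,0,0,100],[3.9,-1.5,0,0,0,0,100],[3.9,-1.5,0,0,0,0,100],[3.9,-1.5,0,0,0,0,100],[3.9,-1.5,0,0,0,0,100]]]' >/dev/null
python3 -m pendant '[[[0,0,0,0,0,-0.124,60],[0,0,0,0,0,-0.124,60],[0,0,0,0,0,-0.124,60],[0,0,0,0,0,-0.124,60],[0,0,0,0,0,-0.124,60]]]' >/dev/null
python3 -m pendant '[[[0,0,0,0,0,-0.124,60],[0,0,0,0,0,-0.124,60],[0,0,0,0,0,-0.124,60],[0,0,0,0,0,-0.124,60],[0,0,0,0,0,-0.124,60]]]' >/dev/null
python3 -m pendant '[[[0,0,0,0,0,-0.124,60],[0,0,0,0,0,-0.124,60],[0,0,0,0,0,-0.124,60],[0,0,0,0,0,-0.124,60],[0,0,0,0,0,0,60]]]'
python3 - <<'E'
from h import *
T,o=pose(); im=bot.camera('wrist'); cv2.imwrite('pics/w1.png',im[:,:,::-1]); c=cam('wrist',T)
for t,z in [('guard_handle',.128),('guard_hinge',.128)]:
    for m in bot.mark_of('wrist',t)[:2]: print(t,np.array(m['uv']).round(1),round(m['confidence'],2),atz(c,m['uv'],z).round(4))
E
```

```text
time: 3.6
ee_pos: [0.5782, 0.0095, 0.2583]
tcp_rot: [180.0, -0.0, 126.9]
wrist_force: [0.4, -0.1, 0.2]
opening: 0.0511
guard_handle [307.1 210.7] 0.78 [ 0.5775 -0.016   0.128 ]
guard_hinge [450.2 135.3] 0.89 [0.638  0.1179 0.128 ]
```

View pics/w1.png

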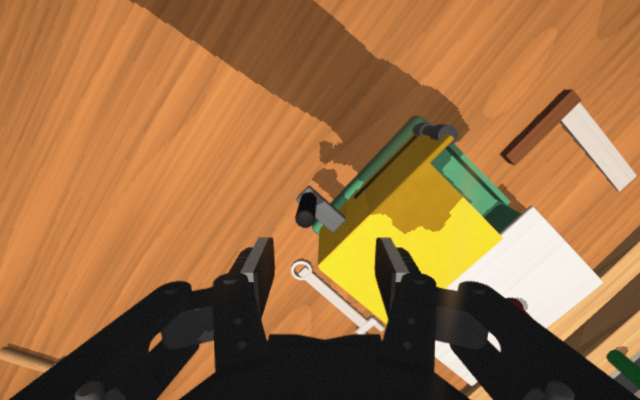

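```bash
python3 -m pendant '[[[-0.7,-0.5,2.5,0,0,0,60],[-0.7,-0.5,2.5,0,0,0,60],[-0.7,-0.5,2.5,0,0,0,60],[0,0,0,0,0,0,60]]]'
python3 - <<'E'
from h import *
T,o=pose(); im=bot.camera('wrist'); cv2.imwrite('pics/w2.png',im[:,:,::-1]); c=cam('wrist',T)
for t,z in [('guard_handle',.128)]:
    for m in bot.mark_of('wrist',t)[:2]: print(t,np.array(m['uv']).round(1),round(m['confidence'],2),atz(c,m['uv'],z).round(4))
    for m in bot.masks_of('wrist','guard')[:1]: print(m['extent'])
print(proj(c,[.578,-.015,.153]),proj(c,[.578,-.015,.088]))
E
```

```text
time: 4.08
ee_pos: [0.5794, -0.0166, 0.1825]
tcp_rot: [179.8, 0.1, 125.6]
wrist_force: [-0.9, -0.1, -0.9]
opening: 0.0511
guard_handle [323. 213.] 0.57 [ 0.5773 -0.014   0.128 ]
[305.6, 88.2, 589.2, 367.8]
[323.00368261 228.0918425 ] [322.97522028 198.52450148]
```

View pics/w2.png

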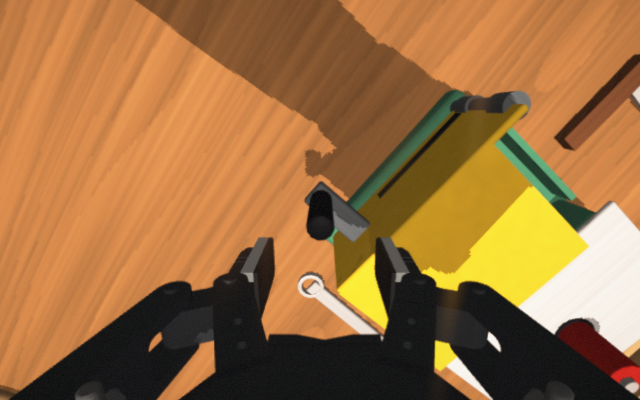

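```bash
python3 -m pendant '[[[0.15,0,2.45,0,0,0,60],[0.15,0,2.45,0,0,0,60],[0,0,2.45,0,0,0,60],[0,0,0,0,0,0,10],[0,0,0,0,0,0,10]]]' 40
python3 -m pendant '[[[0,0,0,0,0,0,0],[0,0,0,0,0,0,0],[0,0,0,0,0,0,0],[0,0,0,0,0,0,0]]]'
```

```text
time: 4.65
ee_pos: [0.5835, -0.0142, 0.125]
tcp_rot: [179.2, 1.1, 125.4]
wrist_force: [-27.2, -39.2, 25.7]
opening: 0.0282
time: 4.98
ee_pos: [0.5765, -0.0172, 0.126]
tcp_rot: [-179.7, 0.8, 125.1]
wrist_force: [0.7, -2.0, -17.6]
opening: 0.0165
```

Run:
```python
from h import *
T,o=pose(); print(o['wrist_force'],o['torque'],o['opening']); a=bot.camera('wrist');b=bot.camera('scene'); 
cv2.imwrite('pics/w3.png',np.hstack([a[80:400,160:560],cv2.resize(b[130:290,260:460],(400,320))])[:,:,::-1])
```

```text
[  0.71923821  -1.98875584 -17.59134375] [-0.19609197 -0.28420054 -0.04454243] 0.016472929715293516
```

View pics/w3.png

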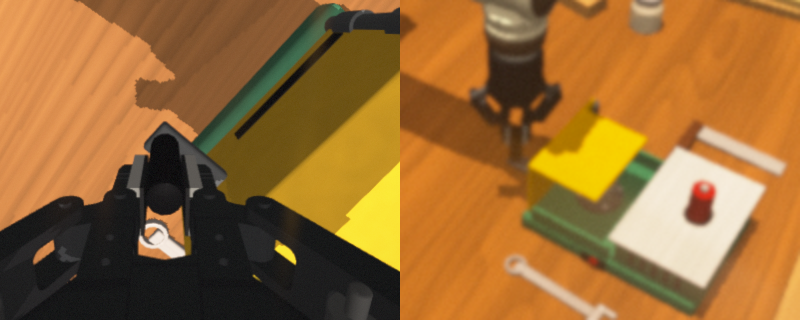

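Run:
```python
from h import *
T,o=pose(); c=cam('wrist',T)
for x in [0,.005,.01,.015]:
    print(x,[proj(c,(T@[x,0,z,1])[:3]).round(0) for z in (-.027,)])
```

```text
0 [array([323., 281.])]
0.005 [array([323., 271.])]
0.01 [array([323., 260.])]
0.015 [array([323., 249.])]
```

```bash
cat > arc.py <<'E'
import sys
from h import *
H=np.array([.644,.118]); step=float(sys.argv[1]); n=5
T,o=pose(); p=np.array(o['ee_pos'])[:2]; v=p-H; r=.148
ph=np.arctan2(v[1],v[0]); print('phi',np.degrees(ph)%360,'r',np.linalg.norm(v),'guard~',(243-np.degrees(ph)%360),o['wrist_force'].round(1))
for i in range(n):
    a=ph-np.radians(step)*(i+1); q=H+r*np.array([np.cos(a),np.sin(a)]); d=T[:3,:3].T@np.append(q-p,0); print((d*100).round(2)); p=q
E
python3 arc.py 4.5
```

```text
phi 243.49348671271707 r 0.15106984354939273 guard~ -0.4934867127170719 [ -0.2  -0.9 -16. ]
[ 1.19 -0.24 -0.02]
[ 1.08 -0.43 -0.01]
[ 1.11 -0.34 -0.01]
[ 1.13 -0.25 -0.02]
[ 1.15 -0.16 -0.02]
```

```bash
python3 -m pendant '[[[1.1,-0.5,0,0,0,0,0],[1.1,-0.42,0,0,0,0,0],[1.1,-0.34,0,0,0,0,0],[1.12,-0.26,0,0,0,0,0],[1.15,-0.16,0,0,0,0,0]]]' 35
python3 arc.py 4.5
```

```text
time: 5.5
ee_pos: [0.5297, 0.0175, 0.1261]
tcp_rot: [-179.6, 1.1, 124.9]
wrist_force: [0.6, -3.1, -14.9]
opening: 0.0163
phi 221.33213290678523 r 0.15221541540216701 guard~ 21.667867093214767 [  0.6  -3.1 -14.9]
[ 1.21  0.33 -0.03]
[ 1.16  0.01 -0.02]
[ 1.16  0.1  -0.02]
[ 1.15  0.19 -0.02]
[ 1.13  0.28 -0.02]
```

```bash
python3 -m pendant '[[[1.18,-0.05,0,0,0,0,0],[1.18,0.03,0,0,0,0,0],[1.18,0.1,0,0,0,0,0],[1.17,0.19,0,0,0,0,0],[1.15,0.28,0,0,0,0,0]]]'
python3 arc.py 4.5
```

```text
time: 5.92
ee_pos: [0.4952, 0.0727, 0.126]
tcp_rot: [-179.5, 1.1, 124.8]
wrist_force: [1.3, -0.8, -15.8]
opening: 0.0168
phi 196.9246379079439 r 0.1555129746018278 guard~ 46.07536209205611 [  1.3  -0.8 -15.8]
[ 0.86  1.11 -0.03]
[ 1.06  0.48 -0.02]
[ 1.02  0.57 -0.02]
[ 0.97  0.64 -0.02]
[ 0.91  0.72 -0.02]
```

```bash
sed -i 's/\.644,\.118/.637,.118/' arc.py; python3 arc.py 4.5
```

```text
phi 197.70916140922563 r 0.14883010666418403 guard~ 45.29083859077437 [  1.3  -0.8 -15.8]
[ 1.07  0.46 -0.02]
[ 1.06  0.47 -0.02]
[ 1.02  0.55 -0.02]
[ 0.98  0.63 -0.02]
[ 0.92  0.7  -0.02]
```

```bash
python3 -m pendant '[[[1.08,0.43,0,0,0,0,0],[1.06,0.47,0,0,0,0,0],[1.02,0.55,0,0,0,0,0],[0.98,0.63,0,0,0,0,0],[0.92,0.7,0,0,0,0,0]]]'
python3 arc.py 4.5
```

```text
time: 6.33
ee_pos: [0.4846, 0.1367, 0.126]
tcp_rot: [-179.5, 1.0, 124.9]
wrist_force: [7.5, -2.7, -16.6]
opening: 0.0163
phi 173.01545665185495 r 0.15354777027158034 guard~ 69.98454334814505 [  7.5  -2.7 -16.6]
[ 0.46  1.22 -0.02]
[ 0.77  0.87 -0.02]
[ 0.7   0.93 -0.02]
[ 0.62  0.98 -0.02]
[ 0.54  1.03 -0.02]
```

```bash
python3 -m pendant '[[[0.68,1.0,0,0,0,0,0],[0.7,0.93,0,0,0,0,0],[0.66,0.96,0,0,0,0,0],[0.58,1.0,0,0,0,0,0],[0,0,0,0,0,0,0]]]'
python3 arc.py 2
python3 - <<'E'
from h import *
a=bot.camera('scene');b=bot.camera('side')
cv2.imwrite('pics/o4.png',np.hstack([cv2.resize(a[110:270,260:460],(400,320)),cv2.resize(b[120:280,200:400],(400,320))])[:,:,::-1])
for n in ('scene','side'):
    for t,z in [('cap_mid',.087),('bearing',.066),('guard_hinge',.128),('guard_handle',.128)]:
        for m in bot.mark_of(n,t)[:1]: print(n,t,np.array(m['uv']).round(1),round(m['confidence'],2),atz(cam(n),m['uv'],z).round(4))
E
```

```text
time: 6.75
ee_pos: [0.4955, 0.1899, 0.1263]
tcp_rot: [-179.3, 0.5, 125.3]
wrist_force: [6.6, -2.5, -16.4]
opening: 0.0141
phi 153.05373184903075 r 0.15876364011691277 guard~ 89.94626815096925 [  6.6  -2.5 -16.4]
[-0.72  0.96 -0.01]
[ 0.22  0.47 -0.01]
[ 0.2   0.48 -0.01]
[ 0.18  0.48 -0.01]
[ 0.17  0.49 -0.01]
scene cap_mid [359.4 214. ] 0.62 [0.6951 0.0281 0.087 ]
scene bearing [360.6 220.3] 0.9 [0.7023 0.0249 0.066 ]
scene guard_hinge [357.9 177.6] 0.79 [0.6388 0.1287 0.128 ]
scene guard_handle [326.6 154.3] 0.86 [0.4992 0.1808 0.128 ]
side cap_mid [284.7 197.9] 0.54 [0.7063 0.0028 0.087 ]
side bearing [282.9 206.8] 0.7 [0.7079 0.0293 0.066 ]
side guard_hinge [296.1 203.2] 0.89 [0.6468 0.1042 0.128 ]
side guard_handle [339.  220.3] 0.77 [0.4978 0.1885 0.128 ]
```

View pics/o4.png

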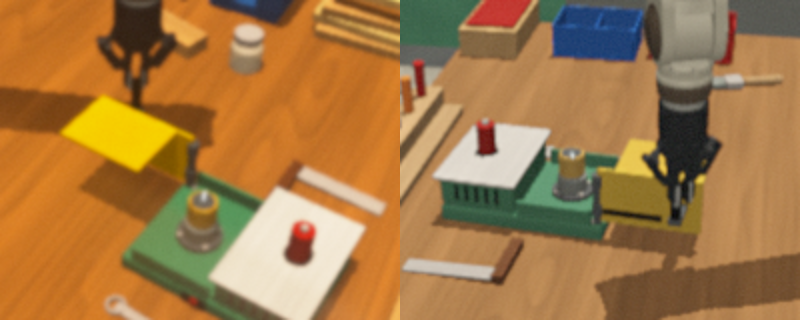

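```bash
python3 -m pendant '[[[0,0,0,0,0,0,60],[0,0,0,0,0,0,60],[0,0,0,0,0,0,60],[0,0,0,0,0,0,60]]]' 
python3 -m pendant '[[[0,0,-3.7,0,0,0,60],[0,0,-3.7,0,0,0,60],[0,0,-3.7,0,0,0,60],[0,0,-3.7,0,0,0,60]]]' 
python3 -m pendant '[[[-3.6,1.05,0,0,0,0,100],[-3.6,1.05,0,0,0,0,100],[-3.6,1.05,0,0,0,0,100],[-3.6,1.05,0,0,0,0,100],[-3.6,1.05,0,0,0,0,100]]]' 
python3 -m pendant '[[[-3.6,1.05,0,0,0,0,100],[-3.6,1.05,0,0,0,0,100],[0,0,0,0,0,-0.12,100],[0,0,0,0,0,-0.12,100],[0,0,0,0,0,-0.12,100]]]' 
python3 -m pendant '[[[0,0,0,0,0,-0.12,100],[0,0,0,0,0,-0.12,100],[0,0,0,0,0,-0.12,100],[0,0,0,0,0,-0.12,100],[0,0,0,0,0,-0.12,100]]]' 
python3 -m pendant '[[[0,0,0,0,0,-0.12,100],[0,0,0,0,0,-0.12,100],[0,0,0,0,0,-0.12,100],[0,0,0,0,0,-0.12,100],[0,0,0,0,0,-0.12,100]]]' 
python3 -m pendant '[[[0,0,0,0,0,-0.12,100],[0,0,0,0,0,-0.12,100],[0,0,0,0,0,-0.12,100],[0,0,0,0,0,0,100]]]'
python3 - <<'E'
from h import *
T,o=pose(); print(o['q']);im=bot.camera('wrist'); cv2.imwrite('pics/w5.png',im[:,:,::-1]); c=cam('wrist',T)
for t,z in [('cap_mid',.0875),('bearing',.066),('guard_hinge',.128),('guard_handle',.128)]:
    for m in bot.mark_of('wrist',t)[:1]: print(t,np.array(m['uv']).round(1),round(m['confidence'],2),atz(c,m['uv'],z).round(4))
E
```

```text
time: 7.58
ee_pos: [0.4978, 0.1868, 0.1322]
tcp_rot: [-179.7, 0.8, 125.0]
wrist_force: [0.2, -0.1, 0.0]
opening: 0.051
time: 7.92
ee_pos: [0.495, 0.187, 0.2795]
tcp_rot: [-179.2, 0.8, 125.0]
wrist_force: [0.5, 0.0, 1.8]
opening: 0.0511
time: 8.33
ee_pos: [0.6458, 0.0702, 0.3024]
tcp_rot: [179.2, 1.4, 125.5]
wrist_force: [0.5, 0.7, 0.6]
opening: 0.0853
time: 8.75
ee_pos: [0.7151, 0.0132, 0.2997]
tcp_rot: [179.9, 1.8, 146.2]
wrist_force: [-0.6, 0.0, -0.1]
opening: 0.0852
time: 9.17
ee_pos: [0.7174, 0.0105, 0.3012]
tcp_rot: [-178.9, 1.8, -178.0]
wrist_force: [-0.4, 0.3, -0.6]
opening: 0.0855
time: 9.58
ee_pos: [0.7186, 0.0091, 0.3054]
tcp_rot: [-177.7, 1.1, -142.1]
wrist_force: [0.2, 0.5, 0.5]
opening: 0.0855
time: 9.92
ee_pos: [0.7194, 0.0081, 0.309]
tcp_rot: [-177.1, 0.3, -120.4]
wrist_force: [-0.1, 0.2, -0.7]
opening: 0.0854
[  1.14421813  33.46208504  55.39609063 109.257073    -1.25749734
 -58.52204179]
cap_mid [356.5 177.4] 0.91 [0.6993 0.031  0.0875]
bearing [353.  171.4] 0.72 [0.7007 0.0265 0.066 ]
guard_hinge [443.5 223.6] 0.89 [0.6375 0.1173 0.128 ]
guard_handle [579.4 211.4] 0.92 [0.5011 0.1778 0.128 ]
```

View pics/w5.png

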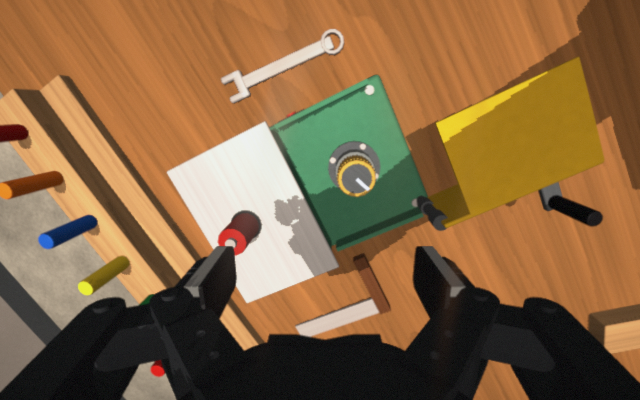

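```bash
cat > go.py <<'E'
import sys
from h import *
x,y,z=map(float,sys.argv[1:4]); T,o=pose()
yaw=o['tcp_rot'][2] if len(sys.argv)<5 else float(sys.argv[4])
Rt=R.from_euler('xyz',[180,0,yaw],degrees=True).as_matrix()
print('d cm',(T[:3,:3].T@(np.array([x,y,z])-T[:3,3])*100).round(2),'after untilt',(Rt.T@(np.array([x,y,z])-T[:3,3])*100).round(2),'rot',R.from_matrix(T[:3,:3].T@Rt).as_rotvec().round(3))
E
python3 go.py .6997 .029 .17
python3 - <<'E'
import cv2
a=cv2.imread('pics/w5.png')[135:215,317:397]; cv2.imwrite('pics/c5.png',cv2.resize(a,(480,480),interpolation=cv2.INTER_CUBIC))
E
```

```text
d cm [-0.7   3.43 13.68] after untilt [-0.78  2.74 13.83] rot [-0.05   0.006 -0.   ]
```

```bash
python3 -m pendant '[[[-0.2,0.8,3.4,-0.05,0.006,0,100],[-0.2,0.7,3.4,0,0,0,100],[-0.2,0.7,3.4,0,0,0,100],[-0.2,0.7,3.4,0,0,0,100],[0,0,0,0,0,0,100]]]'
python3 - <<'E'
from h import *
T,o=pose(); print(o['q'].round(1));im=bot.camera('wrist'); cv2.imwrite('pics/w6.png',im[:,:,::-1]); c=cam('wrist',T)
for t,z in [('cap_mid',.0875),('bearing',.066)]:
    for m in bot.mark_of('wrist',t)[:1]: print(t,np.array(m['uv']).round(1),round(m['confidence'],2),atz(c,m['uv'],z).round(4))
E
python3 go.py .6997 .029 .07
```

```text
time: 10.58
ee_pos: [0.6986, 0.0295, 0.1642]
tcp_rot: [179.9, -0.1, -121.6]
wrist_force: [-0.5, 0.5, -2.9]
opening: 0.0856
[  2.4  25.9  28.   92.3   0.  -56. ]
cap_mid [323.6 203.9] 0.61 [0.6975 0.0281 0.0875]
d cm [ 0.29  0.52 10.7 ] after untilt [ 0.21  0.39 10.7 ] rot [-0.012  0.008 -0.   ]
```

View pics/w6.png

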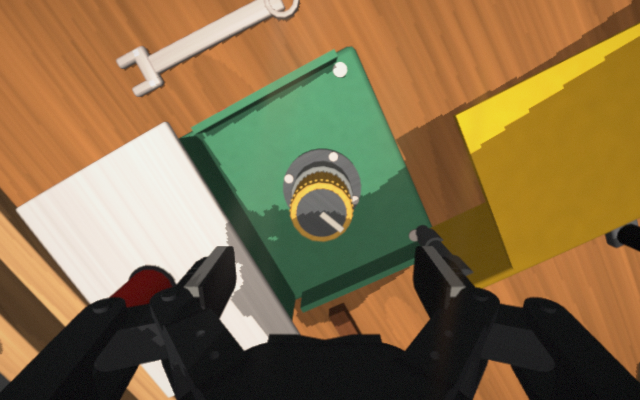

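```bash
python3 - <<'E'
from h import *
T,o=pose();print(o['ee_pos'],o['tcp_rot'])
T0=np.eye(4);T0[:3,:3]=R.from_euler('xyz',[179.9,-.1,-121.6],degrees=True).as_matrix();T0[:3,3]=[.6986,.0295,.1642]
for t in (T0,T):
    c=cam('wrist',t); a=atz(c,(321.5,211.5),.109);b=atz(c,(342,230.5),.109); print(a,b,np.degrees(np.arctan2(*(b-a)[1::-1])))
E
python3 go.py .6985 .029 .07
```

```text
[0.70410678 0.0287316  0.17703912] [-179.29241466    0.46483985 -121.52447604]
[0.69813992 0.02637498 0.109     ] [0.69328243 0.04589104 0.109     ] 103.97675294622698
[0.70714217 0.02928787 0.109     ] [0.70192971 0.05004647 0.109     ] 104.09550837591613
d cm [ 0.36  0.62 10.69] after untilt [ 0.27  0.49 10.7 ] rot [-0.012  0.008 -0.   ]
```

```bash
python3 - <<'E'
from h import *
for k in range(2):
    T,o=pose();print(o['ee_pos'],o['qd'].round(1));im=bot.camera('wrist')
    c=cam('wrist',T)
    for t,z in [('cap_mid',.0875),('bearing',.066)]:
        for m in bot.mark_of('wrist',t)[:1]: print(t,np.array(m['uv']).round(1),round(m['confidence'],2),atz(c,m['uv'],z).round(4))
E
python3 go.py .7 .028 .07
```

```text
[0.70410678 0.0287316  0.17703912] [-0.3 -0.6  3.8  0.1  0.  -0.3]
cap_mid [330.5 195.5] 0.58 [0.6982 0.0276 0.0875]
[0.70531134 0.02862644 0.17848174] [-0.   0.2 -1.  -0.4  0.  -0. ]
cap_mid [330.6 194.1] 0.89 [0.6992 0.0269 0.0875]
bearing [332.5 193.8] 0.67 [0.7007 0.0328 0.066 ]
d cm [ 0.38  0.48 10.64] after untilt [ 0.29  0.35 10.64] rot [-0.013  0.009 -0.   ]
```

```bash
python3 -m pendant '[[[0.15,0.2,2.6,-0.013,0.009,0,100],[0.15,0.2,2.6,0,0,0,100],[0,0,2.6,0,0,0,100],[0,0,2.4,0,0,0,100],[0,0,0,0,0,0,100]]]'
python3 -c "
from h import *
bot.get_obs()"; python3 go.py .6992 .0278 .073 -121.5
```

```text
time: 11.45
ee_pos: [0.7046, 0.0277, 0.078]
tcp_rot: [-179.5, 0.3, -121.6]
wrist_force: [-0.3, -0.3, -1.9]
opening: 0.0851
d cm [0.28 0.47 0.49] after untilt [0.28 0.46 0.5 ] rot [-0.009  0.006 -0.001]
```

```bash
python3 -m pendant '[[[0.3,0.45,0.5,-0.009,0.006,0,100],[0,0,0,0,0,0,100]]]'; python3 go.py .6992 .0278 .073 -121.5
python3 -m pendant '[[[0,0,0,0,0,0,40],[0,0,0,0,0,0,40],[0,0,0,0,0,0,40],[0,0,0,0,0,0,40],[0,0,0,0,0,0,40]]]' 90;  python3 go.py .6992 .0278 .073 -121.5
```

```text
time: 11.62
ee_pos: [0.6992, 0.0274, 0.0741]
tcp_rot: [180.0, -0.0, -121.6]
wrist_force: [0.0, 0.4, 0.4]
opening: 0.0851
d cm [-0.04  0.02  0.11] after untilt [-0.04  0.02  0.11] rot [ 0.    -0.    -0.002]
time: 12.03
ee_pos: [0.7002, 0.0281, 0.0808]
tcp_rot: [-179.8, 0.2, -121.6]
wrist_force: [3.0, -2.3, -12.1]
opening: 0.0418
d cm [0.08 0.08 0.78] after untilt [0.08 0.07 0.78] rot [-0.003  0.003 -0.001]
```

```bash
cat > st.py <<'E'
from h import *
T,o=pose(); print('yaw',o['tcp_rot'].round(2),'F',o['wrist_force'].round(1),'M',o['torque'].round(2),'q6',o['q'][5].round(1),o['ee_pos'].round(4),o['joint_efforts'][5].round(2))
E
python3 st.py
python3 -m pendant '[[[0,0,0.01,0,0,0.1,0],[0,0,0.01,0,0,0.1,0],[0,0,0.01,0,0,0.1,0],[0,0,0.01,0,0,0.1,0],[0,0,0.01,0,0,0.1,0]]]' 100
python3 st.py
```

```text
yaw [-179.84    0.18 -121.57] F [  3.   -2.3 -12.1] M [-0.59 -0.83  0.03] q6 -56.2 [0.7002 0.0281 0.0808] 0.03
time: 12.45
ee_pos: [0.7009, 0.0272, 0.0803]
tcp_rot: [-179.8, 0.2, -151.2]
wrist_force: [-0.6, -0.4, -2.7]
opening: 0.0416
yaw [-179.81    0.21 -151.22] F [-0.6 -0.4 -2.7] M [-0.32 -0.06  0.12] q6 -26.5 [0.7009 0.0272 0.0803] -1.96
```

```bash
python3 -m pendant '[[[0,0,0.01,0,0,0.1,0],[0,0,0.01,0,0,0.1,0],[0,0,0.01,0,0,0.1,0],[0,0,0.01,0,0,0.1,0]]]'|sed -n 3p
python3 st.py
python3 -m pendant '[[[0,0,0.005,0,0,0.06,0],[0,0,0.005,0,0,0.06,0],[0,0,0.005,0,0,0.06,0]]]'|sed -n 3p
python3 st.py
```

```text
tcp_rot: [-179.8, 0.2, -175.3]
yaw [-179.8     0.25 -175.31] F [-0.1 -0.4 -3.1] M [-0.3   0.13  0.1 ] q6 -2.5 [0.701  0.0264 0.08  ] -1.95
tcp_rot: [-179.8, 0.3, 173.7]
yaw [-179.78    0.25  173.68] F [-0.1 -0.3 -2.6] M [-0.19  0.07  0.12] q6 8.5 [0.7009 0.0261 0.0798] -1.09
```

```bash
python3 -m pendant '[[[0,0,0.005,0,0,0.06,0],[0,0,0.005,0,0,0.06,0],[0,0,0.005,0,0,0.06,0]]]'|sed -n 3p
python3 st.py
python3 -m pendant '[[[0,0,0.005,0,0,0.06,0],[0,0,0.005,0,0,0.06,0],[0,0,0.005,0,0,0.06,0]]]'|sed -n 3p
python3 st.py
```

```text
tcp_rot: [-179.8, 0.3, 162.9]
yaw [-179.76    0.27  162.86] F [-0.7 -0.4 -2.8] M [-0.19  0.18  0.1 ] q6 19.4 [0.7008 0.0257 0.0796] -1.13
tcp_rot: [-179.7, 0.3, 152.0]
yaw [-179.75    0.29  152.03] F [-0.7 -1.1 -2.8] M [-0.21  0.25  0.13] q6 30.2 [0.7006 0.0254 0.0795] -1.13
```

```bash
python3 -m pendant '[[[0,0,0.005,0,0,0.06,0],[0,0,0.005,0,0,0.06,0],[0,0,0.005,0,0,0.06,0]]]'|sed -n 3p
python3 st.py
python3 -m pendant '[[[0,0,0.005,0,0,0.06,0],[0,0,0.005,0,0,0.06,0],[0,0,0.005,0,0,0.06,0]]]'|sed -n 3p
python3 st.py
```

```text
tcp_rot: [-179.7, 0.3, 141.2]
yaw [-179.74    0.32  141.2 ] F [-0.1 -0.2 -3.3] M [-0.15  0.19  0.15] q6 41.0 [0.7004 0.0251 0.0793] -1.13
tcp_rot: [-179.7, 0.4, 130.4]
yaw [-179.73    0.36  130.38] F [-1.2 -0.5 -3.2] M [-0.11  0.26  0.11] q6 51.8 [0.7001 0.0249 0.0792] -1.13
```

```bash
python3 -m pendant '[[[0,0,0.005,0,0,0.06,0],[0,0,0.005,0,0,0.06,0]]]'|sed -n 3p
python3 st.py
python3 -m pendant '[[[0,0,0.005,0,0,0.06,0],[0,0,0.005,0,0,0.06,0]]]'|sed -n 3p
python3 st.py
```

```text
tcp_rot: [-179.7, 0.4, 123.2]
yaw [-179.73    0.38  123.18] F [-1.4 -1.3 -2.7] M [-0.09  0.32  0.91] q6 59.0 [0.6999 0.0248 0.0791] -0.51
tcp_rot: [-179.7, 0.4, 116.3]
yaw [-179.72    0.45  116.28] F [-0.5 -3.1 -2.2] M [-0.43  0.32  3.43] q6 66.0 [0.6996 0.0248 0.0791] 2.22
```

```bash
python3 - <<'E'
from h import *
im=bot.camera('wrist');np.save('w7.npy',pose()[0]); im2=bot.camera('scene')
cv2.imwrite('pics/w7.png',np.hstack([cv2.resize(im[150:350,220:420],(400,400),interpolation=cv2.INTER_CUBIC),cv2.resize(im2[165:265,310:410],(400,400),interpolation=cv2.INTER_CUBIC)])[:,:,::-1])
E
python3 st.py
```

```text
yaw [-179.71    0.45  116.41] F [-0.7 -2.1 -2.8] M [-0.47  0.37  3.26] q6 65.8 [0.6996 0.0248 0.079 ] 4.38
```

View pics/w7.png

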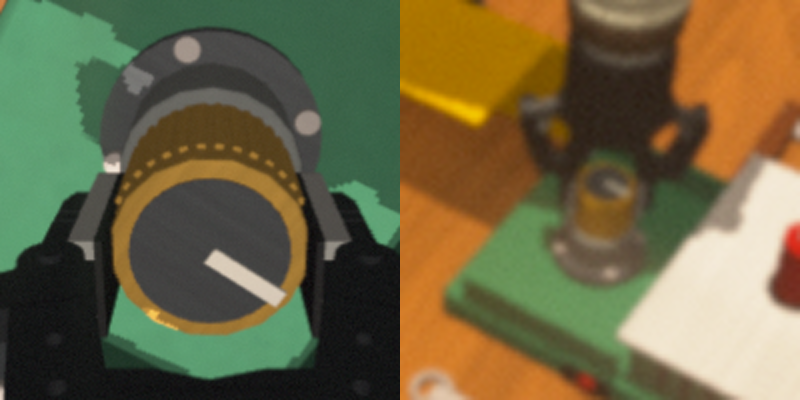

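Run:
```python
from h import *
T=np.load('w7.npy');c=cam('wrist',T)
for u,v in [((323.5,278.5),(361.3,299.8)),]:
    a=atz(c,u,.107);b=atz(c,v,.107);an=np.degrees(np.arctan2(*(b-a)[1::-1]));print(a,b,an,an-116.4)
im=cv2.imread('pics/w6.png')
import cv2
# first picture, line pixels segmentation
for f in ('pics/w6.png',):
    im=cv2.imread(f)[195:245,290:355]; m=(im.min(2)>135); ys,xs=np.nonzero(m); print(len(xs),xs.mean()+290,ys.mean()+195,xs.min()+290,xs.max()+290,ys.min()+195,ys.max()+195)
```

```text
[0.69871411 0.02680237 0.107     ] [0.71816911 0.02458121 0.107     ] -6.513194037724264 -122.91319403772427
172 333.6453488372093 219.04651162790697 320 354 195 231
```

```bash
python3 -m pendant '[[[0,0,0,0,0,-0.03,0],[0,0,0,0,0,0,0]]]'|sed -n 3p
python3 st.py
python3 -m pendant '[[[0,0,-0.005,0,0,-0.06,0],[0,0,-0.005,0,0,-0.06,0]]]'|sed -n 3p
python3 st.py
```

```text
tcp_rot: [-179.7, 0.5, 118.7]
yaw [-179.67    0.49  118.67] F [-0.8 -2.3 -2.9] M [-0.43  0.14  2.44] q6 63.6 [0.6997 0.0248 0.0791] 2.1
tcp_rot: [-179.6, 0.5, 125.8]
yaw [-179.63    0.46  125.76] F [ 0.3  0.6 -3.1] M [-0.06 -0.01 -0.14] q6 56.5 [0.6999 0.0249 0.0791] 1.17
```

```bash
python3 -m pendant '[[[0,0,-0.01,0,0,-0.12,0],[0,0,-0.01,0,0,-0.12,0],[0,0,-0.01,0,0,-0.12,0],[0,0,-0.01,0,0,-0.12,0],[0,0,-0.01,0,0,-0.12,0]]]'|sed -n 3p
python3 st.py
python3 -m pendant '[[[0,0,-0.01,0,0,-0.12,0],[0,0,-0.01,0,0,-0.12,0],[0,0,-0.01,0,0,-0.12,0],[0,0,-0.01,0,0,-0.12,0],[0,0,-0.01,0,0,-0.12,0]]]'|sed -n 3p
python3 st.py
python3 -m pendant '[[[0,0,-0.01,0,0,-0.12,0],[0,0,-0.01,0,0,-0.12,0],[0,0,0,0,0,0,0],[0,0,0,0,0,0,0]]]'
python3 st.py
```

```text
tcp_rot: [-179.6, 0.2, 161.2]
yaw [-1.7965e+02  1.6000e-01  1.6123e+02] F [-0.1  1.2 -3. ] M [ 0.15  0.09 -0.07] q6 21.0 [0.7008 0.0257 0.0796] 2.35
tcp_rot: [-179.8, -0.0, -163.0]
yaw [-1.7984e+02 -1.0000e-02 -1.6302e+02] F [-2.2  1.6 -2.5] M [ 0.13  0.14 -0.14] q6 -14.7 [0.701  0.0268 0.0801] 2.34
time: 15.97
ee_pos: [0.7009, 0.0272, 0.0803]
tcp_rot: [-180.0, -0.0, -148.7]
wrist_force: [-1.0, -0.2, -2.9]
opening: 0.0412
yaw [-179.95   -0.   -148.68] F [-1.  -0.2 -2.9] M [-0.13 -0.03  0.09] q6 -29.1 [0.7009 0.0272 0.0803] -0.5
```

Remaining 4.3° ≈ 0.075 rad; then a look.

```bash
python3 -m pendant '[[[0,0,-0.005,0,0,-0.075,0],[0,0,0,0,0,0,0],[0,0,0,0,0,0,0]]]'|sed -n 3p
python3 st.py
python3 - <<'E'
from h import *
np.save('w8.npy',pose()[0]);im=bot.camera('wrist'); im2=bot.camera('side')
for t in ('guard_hinge','guard_handle'):
    for m in bot.mark_of('side',t)[:1]: print(t,atz(cam('side'),m['uv'],.128).round(3),m['confidence'])
cv2.imwrite('pics/w8.png',np.hstack([cv2.resize(im[150:350,220:420],(400,400),interpolation=cv2.INTER_CUBIC),cv2.resize(im2[110:310,200:400],(400,400),interpolation=cv2.INTER_CUBIC)])[:,:,::-1])
E
python3 st.py
```

```text
tcp_rot: [-180.0, 0.0, -145.1]
yaw [-179.99    0.   -145.07] F [-2.   0.4 -3. ] M [-0.09 -0.01  0.15] q6 -32.7 [0.7008 0.0274 0.0803] -0.19
guard_hinge [0.644 0.105 0.128] 0.89
guard_handle [0.502 0.201 0.128] 0.9
yaw [-179.99    0.   -144.91] F [-0.4  1.5 -2.7] M [-0.11  0.08  0.01] q6 -32.9 [0.7008 0.0274 0.0804] 0.02
```

View pics/w8.png

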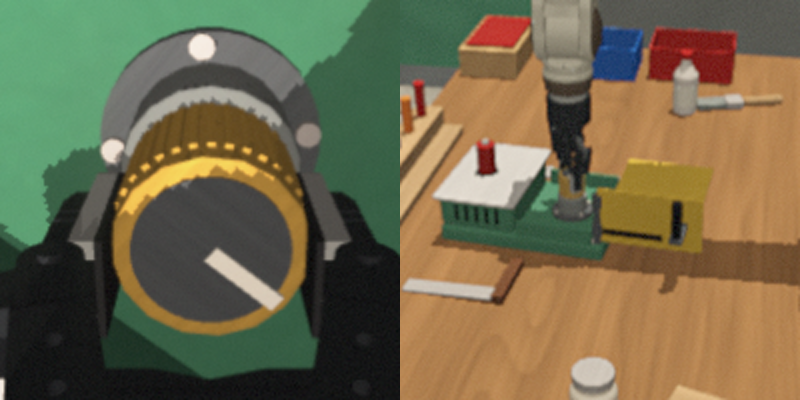

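Run:
```python
from h import *
for f,u,v in [('w7',(207,257),(284,301)),('w8',(208,257),(280,303))]:
    T=np.load(f+'.npy');c=cam('wrist',T); im=cv2.imread(f'pics/{f}.png')[:,:400].astype(int)
    m=(im.min(2)>150); m[:200]=0; m[:,:190]=0; m[:,300:]=0; m[330:]=0
    n,l,s,_=cv2.connectedComponentsWithStats(m.astype(np.uint8)); k=1+np.argmax(s[1:,4]); ys,xs=np.nonzero(l==k)
    P=np.array([atz(c,(220+(x-.5)/2,150+(y-.5)/2),.1075)[:2] for x,y in zip(xs,ys)]); w=P-P.mean(0); d=np.linalg.svd(w,full_matrices=False)[2][0]
    print(f,len(xs),'line deg mod180',np.degrees(np.arctan2(d[1],d[0]))%180)
```

```text
w7 1352 line deg mod180 170.82073926584724
w8 1359 line deg mod180 84.78963049880801
```

Run:
```python
from h import *
o=pose()[1]; print(o['time'],o['opening'],o['wrist_force'].round(1),o['tcp_rot'].round(2),o['qd'].round(2))
print(bot.job_done())
```

```text
16.4167 0.041585977543623996 [-0.4  1.5 -2.7] [-179.99    0.   -144.91] [ 0.02  0.03  0.09  0.04 -0.02 -0.54]
the job is handed in; nothing more can be done
None
```

I swung the guard open by its handle and left it there. I then screwed the cap clockwise by about 2.0 rad (roughly 110–115°) until it bottomed, shown by the torque rising from 0.1 to 3.4 N m. I backed it off a quarter turn and handed the job in at 16.4 s, with the cap still held at 100 N.

- **Guard:** the wrist camera put it at about 92° after I let go of the handle. The side picture taken just before handing in still shows it open, though the detector's handle and hinge points in that picture are about 2 cm off. I did not re-measure the angle at the end.
- **Cap back-off:** two checks disagree. The hand's turn, counted from where the torque had fallen to zero, gives about 89.5°. The index line, compared between the picture taken under torque and the last one, gives about 94°. The likely reason is that the stop gave a few degrees under the bottoming torque, but I did not test this.
- **Grip:** the opening was steady at about 41.6 mm on the 44 mm cap, the wrist force was about 3 N and the arm was at rest. The hand rose about 7 mm while closing, so it holds the upper part of the cap, higher than I planned.
- **Handle approach:** the fingers stopped about 17 mm higher on the handle than intended, and I measured about 54 N on the wrist while they closed on it. I don't think the gripper's body touched anything.
- **Other things on the bench:** I saw no sign that anything else was touched, but I did not measure those positions again at the end.

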